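# Put a glued agate doublet under the curing lamp

## Task

A freshly glued pair of agate slices lies on the pulled-out tray of the bench curing lamp. Pushing with the fingertips only, without grasping or lifting anything, gently slide the tray fully home, then swing the raised hood down until it is fully shut, and only then press the green start button right down and let go. Do not slam the tray or hood, do not touch the slices or let one slip on the other, and leave the glue tube, loupe, agate egg and tweezers round the lamp where they lie.

Things in the scene. Friction and masses are not known exactly. Their poses are not given: they have to be found in the camera images.
- curing_lamp: white bench lamp for curing glue, fixed: open-topped base 160 mm deep (x), 90 mm to the left and 148 mm to the right of its origin, walls 56 mm high; tray sliding in from the front, hood hinged at the back, console with the start button on the right. Origin at table height, under the middle of tray and hood; x points from its front (robot side) to its back, y to its left, z up
- tray (a joint): how far the tray stands out of the lamp's front, m: 0 fully home, 0.085 fully out; starts 0.045 to 0.070 out. It runs along the lamp's x axis with about 1.5 N of friction and stays where it is left. The shut hood's visor overlaps the closed tray's front (6 mm before it), so the hood cannot shut while the tray is out
- tray_front (a point): centre of the outer (robot-side) face of the tray's upright front panel, 34 mm above the table; the panel is white, 154 mm wide, 8 mm thick and reaches from 10 to 50 mm above the table; it moves with the tray and lies 80 mm in front of the lamp's origin when home
- tray_mid (a point): centre of the tray's floor, on its upper face 20 mm above the table; moves with the tray. The floor is 136 x 146 mm, grey, with rims 8 mm high
- hood (a joint): opening angle of the hood, rad: 0 shut and level, growing as its front edge rises; starts 1.15 to 1.40 (nearly upright), limit 1.45. A friction hinge holds it wherever it is left: about 1 to 5 N at the front edge swing it down, and it must be pushed all the way
- hood_hinge (a point): middle of the hood's hinge axis, along the lamp's y, 75 mm behind the lamp's origin and 85 mm above the table
- hood_lip (a point): middle of the hood's front edge, on its roof's outer face, 167 mm from the hinge axis along the roof and 5 mm outside it. The roof is a flat white plate 180 mm wide; open, its outer face looks up and away from the robot, so push that face from behind, towards the robot and down. An amber visor hangs 41 mm inwards from the front edge. Shut, the roof is 90 mm above the table
- start_button (a joint): how far the green start button is pressed, m: 0 is up, 0.005 fully down (about 4 N; 1.2 N to begin); it springs back
- start_button_top (a point): centre of the flat top of the green start button, 22 mm in diameter, on the console 40 mm in front of and 120 mm to the right of the lamp's origin, about 77 mm above the table; it is pressed straight down. The shut hood's right side passes 19 mm from the button's rim and stands 13 mm higher
- backing_slice: lower of the two half-moon agate slices, 22 x 45 x 7 mm, lying flat on the tray; origin at the centre of its underside
- top_slice: upper half-moon agate slice, 21 x 42 x 7 mm, lying loose in wet glue squarely on the backing slice; origin at the centre of its underside
- glue_tube: green glue tube, 27 x 102 x 24 mm, lying to the right of the lamp
- loupe: black and white folding loupe, 30 x 58 x 14 mm, lying to the left of the lamp
- agate_egg: banded spindle-shaped agate, 22 x 52 x 19 mm, lying to the left of the lamp near its front
- tweezers: steel tweezers, 13 x 115 x 10 mm, lying to the right of the lamp's front
There are look-alikes about, which are no part of the job. Leave any purple look-alike of the top_slice alone.

How it is judged:
On the way, in this order (a step that is already met when the one before it is completed fails the run):
1. the tray is pushed fully home (value of joint tray below 0.003 m), for 0.2 s.
2. the hood is swung right down (value of joint hood below 0.03 rad), for 0.2 s.
3. the start button is pressed down (value of joint start_button above 0.0038 m), for 0.05 s.
At the end, for the whole second after the job is handed in: The tray is within 3 mm of fully home, the hood within 0.03 rad of fully shut, the start button has been pressed and is up again, and the two slices lie at rest on the tray, one on the other within 5 mm (value of joint tray below 0.003 m and value of joint hood below 0.03 rad and value of joint start_button below 0.0015 m and horizontal distance between top_slice and backing_slice below 0.005 m and horizontal distance between backing_slice and tray_mid below 0.06 m and height (world z) of backing_slice below 0.025 m and linear speed of each of top_slice, backing_slice below 0.01 m/s); the robot touches nothing.
It fails at once if the start button is pressed while the hood is open or the tray out (value of joint start_button above 0.002 m and (value of joint hood above 0.06 rad or value of joint tray above 0.006 m)).
It fails at once if the tray is slammed (faster than 0.3 m/s) or the hood is slammed (faster than 3 rad/s) (velocity of joint tray below -0.3 m/s or velocity of joint hood below -3 rad/s).
It fails at once if the upper slice slips more than 5 mm on the lower one (horizontal distance between top_slice and backing_slice above 0.005 m).
It fails at once if the robot touches or lifts the slices (contact force between any of the fingers, the arm and top_slice above 0.2 N or contact force between any of the fingers, the arm and backing_slice above 0.2 N or height (world z) of backing_slice above 0.035 m or height (world z) of top_slice above 0.042 m).
It fails at once if the glue tube, loupe, agate egg or tweezers are moved more than 15 mm or lifted (distance of any of glue_tube, loupe, agate_egg, tweezers from where it was at the start of the episode above 0.015 m).
It also fails if it takes over 61 s, if anything falls off the work surface, if the arm or the gripper's body presses on something with over 40 N, if the wrist force passes 120 N, or if a joint passes its speed limit or range.

## Robot

A 6-joint arm with a two-finger parallel gripper is mounted at the origin on a cart in front of the work surface, level with it; the furniture and walls round the work are solid. World frame = base frame: x ahead of the robot, y to its left, z up, the work surface at z = 0. Lengths are in m, angles in rad, forces in N, time in s.
With the tool pointing down it reaches from about 0.375 to 0.975 m from the base axis. Payload 3.8 kg.
Tool frame: the origin (TCP) lies midway between the tips of the shut fingers; the grasp point (between the pads) lies 19 mm behind it; z points along the fingers, y is the line along which they close (so a half turn about z gives the same grasp; the last joint's range is limited). The gripper opens to 85 mm and grips with 20 to 120 N. Pads are 22 mm wide; open, the fingers measure 114 mm over their backs; the gripper's body (76 mm by 85 mm) begins 54 mm behind the grasp point. The pads swing forward as they close: fully open they stand 13 mm farther back than shut.
Start: joints at [1.068, 0.264, 1.604, -0, 1.274, -0.037], TCP at [0.303, 0.603, 0.231] pointing down, gripper open.
Joint ranges: [-2.63, 2.63], [-0.94, 2.18], [0.31, 2.57], [-1.31, 4.45], [0, 2.66], [-2.55, 2.55]. Speed limits (rad/s): [2.57, 2.57, 3.14, 3.14, 3.14, 3.14].

## Interface

Orientations are given as a rotation vector (axis times angle).
In Python, from workcell import status, read_camera, workorder, masks_of gives the robot as it stands.
- The arm moves only by the tool drive_tool, never from a script. Its argument "rows" is a list of rows, each a list of 7 numbers: the turn, a rotation vector about the tool's x, y, z in degrees, then the shift along the tool's x, y, z in m, then the opening, from 0 (shut) to 1 (fully open). In form: [[ax, ay, az, tx, ty, tz, claw], ...]. A call has 1 to 8 rows; each row shifts and turns the commanded pose from where the row before left it, along the tool's axes as they then stand; what a row does not reach is not made up. A row lasts 1/12 s, in which the tool goes at most 41.7 mm and 7.16 degrees, less where a joint would pass 70% of its speed; a pose out of reach is approached as far as the arm can. A call is refused whole if a number of a shift passes 0.0417 or a number of a turn 7.16, either way. A call with a gripper value outside its range is refused whole. The fingers move at their own pace and stop on an object; "force" is the grip in N (left out, the last holds). Time passes only in rows, so rows that do not move let the fingers close. It gives the time, the measured TCP pose, the force, the opening and the grip force at its end, in the units of the state.
- status.read_state(): the state, without advancing time (a new reading comes with each control period).
- read_camera(name): name is "scene" or "top" or "wrist"; returns a dict with "color" (400x640x3 uint8, red, green, blue), "intrinsics" (3x3 intrinsics, pixels), "world_from_camera" (4x4, takes a point from camera to world coordinates); the wrist camera has in their place "mount" (4x4, takes a point from camera to tool coordinates, whose origin is the TCP and whose axes are the flange's). Camera axes: x right, y up, looking along -z (the intrinsics and any distortion apply to the point x, -y, -z); pixel columns grow to the right and rows downward; lengths in m; the calibration is good to about 2 mm. A picture is of the moment at which its call begins: read the wrist's pose just before it. There is no depth.
- workorder.finish_job(): hands the job in; it is judged then, once.
Trained networks look in a picture, given as the dict that the camera call returned (one of the last four; its "shot" number tells which), for a name from the list of things; names that differ only in an ending like _2 or _b are one class to them, and where a whole thing is asked for, a point or a joint stands for the part that bears it (a point fixed in the world has none). Each returns a list of dicts, best first, with "score" (0 to 1); they miss things now and then, are a little off and sometimes report something else, mostly with a low value. They report only what shows in the picture. A call takes as long as a camera call. They do not tell look-alikes from the thing itself.
- masks_of(picture, name): "mask" (400x640 bool, what is visible of it) and "bbox" ([left, top, right, bottom] in pixels, round what is visible of it).
The state is a dict: "time": time; "q": joint angles; "joint_vel": joint speeds; "joint_torque": joint torques, N m; "tool_pos": TCP position; "tcp_rot": TCP orientation; "wrist_force": force on the tool from outside, world axes, zero at the start; "torque": the same for the moment, N m; "width": opening from 0.0 (shut) to 1.0 (fully open); "grip_force": force on a finger pad.
Only numpy, scipy, OpenCV 4.12 (cv2) and the standard library are available. Lean on these libraries where they do the work, as an engineer would, in place of code of your own. Each camera call takes 0.05 s, during which the arm holds its last target. There are 200 camera calls.

## Working session

There is one attempt and no reset: what is moved stays moved. The work goes in short steps, Python scripts to look and compute and a tool call to move; the robot and the scene stay as the last step left them, time stands still between calls to the robot, and variables do not carry over. Pictures are saved under pics/ and viewed, at most 10 in all, crops included, and the job is handed in when it is done.

Besides the shell and the picture viewer there is one more tool, called after ">>>" by a JSON object that holds its "op" and its "data". drive_tool: Moves the arm, as the interface text tells. Its arguments: {"type":"object","properties":{"rows":{"type":"array"},"force":{"type":"number"}},"required":["rows"]}

```bash
mkdir -p pics; ls; cat > h.py <<'E'
import numpy as np, cv2
from workcell import status, read_camera, workorder, masks_of
from scipy.spatial.transform import Rotation as R
def proj(p,P):
    T=np.linalg.inv(p["world_from_camera"]); c=T[:3,:3]@np.array(P)+T[:3,3]
    v=p["intrinsics"]@np.array([c[0],-c[1],-c[2]]); return v[:2]/v[2]
def at_z(p,uv,z):
    T=np.array(p["world_from_camera"]); d=np.linalg.inv(p["intrinsics"])@np.array([uv[0],uv[1],1.]); d=T[:3,:3]@np.array([d[0],-d[1],-d[2]])
    return T[:3,3]+d*(z-T[2,3])/d[2]
def save(p,n): cv2.imwrite("pics/"+n+".png",p["color"][:,:,::-1])
E
python3 - <<'E'
from h import *
s=status.read_state(); print(s["time"],s["tool_pos"],s["tcp_rot"],s["wrist_force"])
for c in ["scene","top"]:
    p=read_camera(c); save(p,c+"0"); print(c,p.keys(),np.round(p["world_from_camera"],3).tolist(),np.round(p["intrinsics"],1).tolist())
    for n in ["curing_lamp","tray","hood","start_button","backing_slice","top_slice","glue_tube","loupe","agate_egg","tweezers"]:
        m=masks_of(p,n)
        print(n,[(round(float(a["score"]),2),[int(x) for x in a["bbox"]],np.round(np.argwhere(a["mask"]).mean(0)[::-1],1).tolist()) for a in m[:3]])
E
```

```text
pics
0.0 [0.3028181  0.60242963 0.22992695] [-0.72496609 -3.05618215  0.0034836 ] [-0.24083179  0.54554803  0.00846791]
scene dict_keys(['color', 'intrinsics', 'world_from_camera', 'shot']) [[0.8, 0.406, -0.442, 0.152], [-0.6, 0.56, -0.571, -0.494], [0.015, 0.722, 0.691, 0.732], [0.0, 0.0, 0.0, 1.0]] [[452.7, 0.0, 318.7], [0.0, 452.7, 199.1], [0.0, 0.0, 1.0]]
curing_lamp [(0.96, [252, 92, 385, 259], [323.4, 193.0])]
tray [(0.55, [252, 175, 331, 240], [290.0, 205.5])]
hood [(0.67, [320, 218, 327, 232], [325.9, 223.5])]
start_button []
backing_slice []
top_slice [(0.58, [203, 199, 220, 211], [213.9, 207.8])]
glue_tube [(0.9, [326, 260, 376, 286], [346.8, 273.2]), (0.29, [297, 93, 376, 197], [336.5, 141.4])]
loupe []
agate_egg [(0.59, [260, 162, 269, 174], [265.4, 167.3])]
tweezers [(0.76, [266, 268, 303, 289], [282.7, 278.1])]
top dict_keys(['color', 'intrinsics', 'world_from_camera', 'shot']) [[-0.017, 0.993, -0.113, 0.475], [-0.999, -0.013, 0.04, 0.07], [0.039, 0.113, 0.993, 0.952], [0.0, 0.0, 0.0, 1.0]] [[445.9, 0.0, 319.9], [0.0, 445.9, 211.5], [0.0, 0.0, 1.0]]
curing_lamp [(0.7, [232, 141, 371, 269], [297.8, 202.8])]
tray [(0.88, [237, 186, 325, 270], [283.2, 228.0]), (0.65, [195, 208, 216, 224], [204.9, 215.4])]
hood [(0.94, [232, 139, 346, 209], [291.7, 171.7])]
start_button [(0.48, [234, 141, 369, 271], [297.7, 202.9]), (0.39, [341, 221, 350, 236], [344.3, 227.4])]
backing_slice []
top_slice [(0.56, [264, 217, 282, 231], [273.9, 226.3]), (0.54, [222, 283, 233, 306], [229.0, 294.3]), (0.51, [195, 253, 211, 276], [204.0, 261.8])]
glue_tube [(0.57, [374, 208, 392, 255], [382.2, 233.8])]
loupe []
agate_egg [(0.52, [196, 210, 217, 222], [204.8, 215.6])]
tweezers [(0.59, [331, 296, 333, 294], [333.3, 294.0])]
```

```bash
python3 - <<'E'
import cv2
a=cv2.imread("pics/scene0.png")[70:310,170:420]; b=cv2.imread("pics/top0.png")[110:340,160:420]
cv2.imwrite("pics/sc.png",cv2.resize(a,None,fx=2.5,fy=2.5,interpolation=2)[:600]); cv2.imwrite("pics/tc.png",cv2.resize(b,None,fx=2.6,fy=2.6,interpolation=2)[:600])
E
```

```text
(no output)
```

View pics/sc.png

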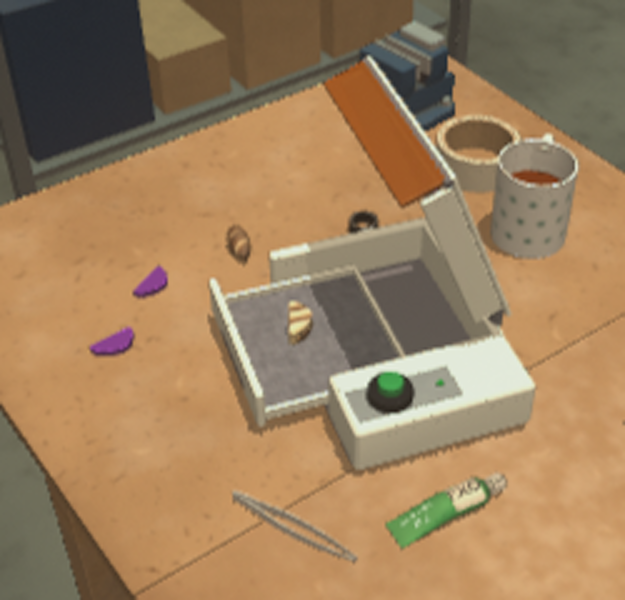

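View pics/tc.png

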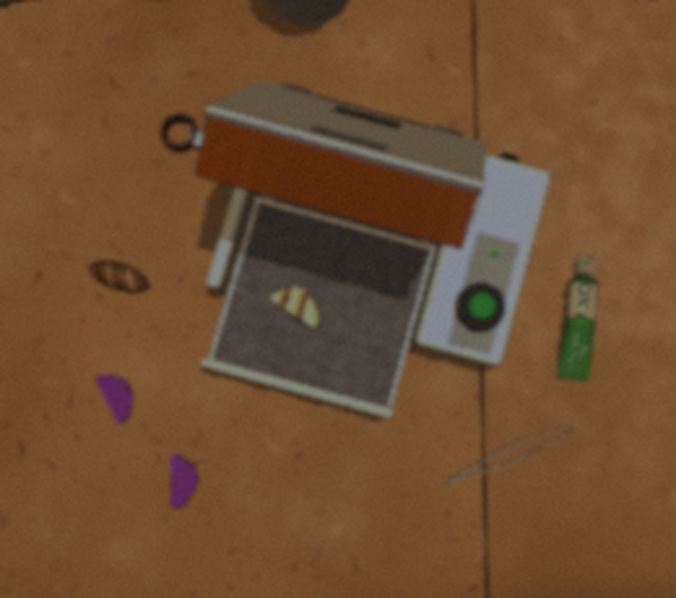

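The pair of slices shows on the tray at top crop (297,305). The two purple half-moons, at (115,398) and (182,482), are look-alikes on the table, and nothing needs to touch them. The lamp is yawed, so I'll fit its pose from landmarks in both views.

```bash
cat > fit.py <<'E'
from h import *
from scipy.optimize import least_squares
def local(v):
    t,th=v[3],v[4]; c,s=np.cos(th),np.sin(th)
    lx,lz=.075-.167*c+.005*s,.085+.167*s+.005*c
    return dict(pl=(-.08-t,.077,.05),pr=(-.08-t,-.077,.05),b=(-.04,-.12,.077),ll=(lx,.09,lz),lr=(lx,-.09,lz))
def world(v,P):
    c,s=np.cos(v[2]),np.sin(v[2]); return np.array([v[0]+c*P[0]-s*P[1],v[1]+s*P[0]+c*P[1],P[2]])
E
python3 - <<'E'
from fit import *
ps={c:read_camera(c) for c in("scene","top")}
ob={"top":dict(pl=(203,364),pr=(388,415),b=(482,304),ll=(208,108),lr=(482,185)),
"scene":dict(pl=(213,283),pr=(261,403),b=(391,383),ll=(370,60),lr=(452,185))}
def px(c,u): return np.array(u)/2.6+(160,110) if c=="top" else np.array(u)/2.5+(170,70)
def f(v,full=False):
    L=local(v); return np.concatenate([proj(ps[c],world(v,L[k]))-px(c,u) for c in ob for k,u in ob[c].items()])
r=least_squares(f,[.5,.1,-.2,.05,1.3],loss="soft_l1"); v=r.x
print(np.round(v,4)); print(np.round(f(v).reshape(-1,2),1).tolist())
np.save("v.npy",v)
for n,P in local(v).items(): print(n,np.round(world(v,P),3))
for n,P in dict(front=(-.08-v[3],0,.034),hinge=(.075,0,.085)).items(): print(n,np.round(world(v,P),3))
for n,u in dict(slice=(297,305),tw1=(450,482),tw2=(573,428),gl=(575,378),gl2=(585,258),eggc=(120,276),loupe=(180,132)).items(): 
    w=at_z(ps["top"],px("top",u),.03 if n=="slice" else .01); d=w[:2]-v[:2];c,s=np.cos(v[2]),np.sin(v[2]);print(n,np.round(w,3),"local",np.round([c*d[0]+s*d[1],-s*d[0]+c*d[1]],3))
s=status.read_state(); print(R.from_rotvec(s["tcp_rot"]).as_matrix().round(3))
E
```

```text
[ 0.6149  0.0866 -0.2878  0.0588  1.1702]
[[-0.6, -1.1], [2.2, -0.0], [0.8, 0.1], [0.0, 0.3], [1.5, 0.7], [-0.8, -1.1], [-0.9, -1.6], [0.5, -0.1], [-1.0, -0.8], [0.7, -1.7]]
pl [0.504 0.2   0.05 ]
pr [0.46  0.052 0.05 ]
b [ 0.543 -0.017  0.077]
ll [0.654 0.169 0.241]
lr [ 0.603 -0.004  0.241]
front [0.482 0.126 0.034]
hinge [0.687 0.065 0.085]
slice [0.548 0.127 0.03 ] local [-0.076  0.02 ]
tw1 [0.405 0.007 0.01 ] local [-0.179 -0.136]
tw2 [ 0.446 -0.094  0.01 ] local [-0.111 -0.221]
gl [ 0.487 -0.097  0.01 ] local [-0.071 -0.212]
gl2 [ 0.585 -0.108  0.01 ] local [ 0.026 -0.195]
eggc [0.575 0.271 0.01 ] local [-0.091  0.166]
loupe [0.693 0.224 0.01 ] local [0.036 0.154]
[[-0.893  0.449 -0.   ]
 [ 0.449  0.893  0.   ]
 [ 0.     0.    -1.   ]]
```

>>> {"op": "drive_tool", "data": {"rows": [[0, 0, -5.3, 0, 0, 0, 0], [0, 0, -5.2, 0, 0, 0, 0], [0, 0, 0, -0.02, -0.034, 0.006, 0], [0, 0, 0, -0.02, -0.034, 0.006, 0], [0, 0, 0, -0.02, -0.034, 0.006, 0], [0, 0, 0, -0.02, -0.034, 0.006, 0], [0, 0, 0, -0.02, -0.034, 0.006, 0], [0, 0, 0, -0.02, -0.034, 0.006, 0]]}}

```text
time: 1.87
tool_pos: [0.3616, 0.372, 0.1952]
tcp_rot: [0.441, 3.11, 0.001]
wrist_force: [0.5, -0.2, 0.1]
width: 0.004
grip_force: 0.0
```

>>> {"op": "drive_tool", "data": {"rows": [[0, 0, 0, -0.02, -0.034, 0.006, 0], [0, 0, 0, -0.02, -0.034, 0.006, 0], [0, 0, 0, -0.02, -0.034, 0.006, 0], [0, 0, 0, -0.02, -0.034, 0.006, 0], [0, -7, 0, 0, 0, 0, 0], [0, -7, 0, 0, 0, 0, 0], [0, -7, 0, 0, 0, 0, 0], [0, -7, 0, 0, 0, 0, 0]]}}

```text
time: 2.53
tool_pos: [0.4018, 0.2199, 0.1728]
tcp_rot: [0.381, 2.629, -0.089]
wrist_force: [-0.7, -0.6, -0.5]
width: 0.001
grip_force: 0.0
```

```bash
cat > st.py <<'E'
import sys
from fit import *
v=np.load("v.npy"); s=status.read_state(); c,sn=np.cos(v[2]),np.sin(v[2]); L=np.array([[c,sn,0],[-sn,c,0],[0,0,1]])
p=L@(np.array(s["tool_pos"])-[v[0],v[1],0]); M=L@R.from_rotvec(s["tcp_rot"]).as_matrix()
print("t",round(s["time"],2),"local",p.round(4),"axes x,y,z\n",M.T.round(3),"\nF",(L@np.array(s["wrist_force"])).round(2),"w",s["width"],"q",np.round(s["q"],2))
if len(sys.argv)>3: print("shift",(M.T@(np.array(sys.argv[1:4],float)-p)).round(4))
E
python3 st.py -.17 0 .034
python3 - <<'E'
from h import *
p=read_camera("wrist"); save(p,"w1"); p=read_camera("top"); save(p,"t1")
E
```

```text
t 2.53 local [-0.2422  0.0673  0.1728] axes x,y,z
 [[-0.883  0.001 -0.469]
 [-0.001  1.     0.004]
 [ 0.469  0.004 -0.883]] 
F [-0.5  -0.8  -0.49] w 0.001410501273188548 q [ 0.76 -0.28  2.33 -0.54  0.9  -0.23]
shift [ 0.0013 -0.068   0.1562]
```

View pics/w1.png

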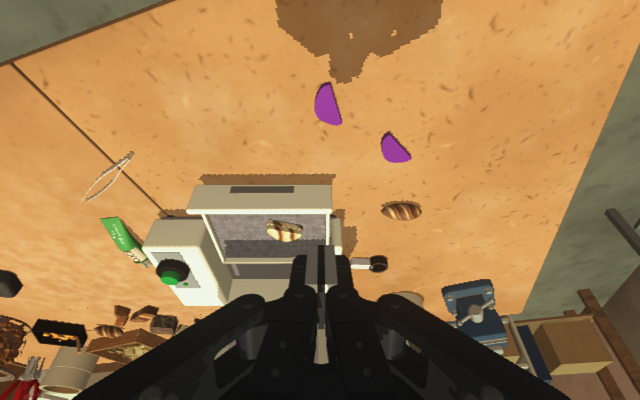

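>>> {"op": "drive_tool", "data": {"rows": [[0, 0, 0, 0, -0.034, 0, 0], [0, 0, 0, 0, -0.034, 0, 0], [0, 0, 0, 0, 0, 0.03, 0], [0, 0, 0, 0, 0, 0.03, 0], [0, 0, 0, 0, 0, 0.03, 0], [0, 0, 0, 0, 0, 0.03, 0], [0, 0, 0, 0, 0, 0.03, 0], [0, 0, 0, 0, 0, 0, 0]]}}

```text
time: 3.3
tool_pos: [0.4469, 0.1331, 0.0332]
tcp_rot: [0.378, 2.645, -0.102]
wrist_force: [-0.5, -0.1, -0.2]
width: -0.001
grip_force: 0.0
```

```bash
python3 st.py -.16 0 .032
```

```text
t 3.3 local [-0.1744 -0.0031  0.0332] axes x,y,z
 [[-0.89  -0.006 -0.456]
 [-0.002  1.    -0.008]
 [ 0.456 -0.006 -0.89 ]] 
F [-0.5  -0.25 -0.17] w -0.0010708519487249264 q [ 0.48 -0.07  2.47 -0.73  0.5  -0.2 ]
shift [-0.0123  0.0031  0.0076]
```

>>> {"op": "drive_tool", "data": {"rows": [[0, 0, 0, -0.0054, 0, 0.0027, 0], [0, 0, 0, -0.0054, 0, 0.0027, 0], [0, 0, 0, -0.0027, 0, 0.0014, 0], [0, 0, 0, -0.0027, 0, 0.0014, 0], [0, 0, 0, -0.0027, 0, 0.0014, 0], [0, 0, 0, -0.0027, 0, 0.0014, 0], [0, 0, 0, -0.0036, 0, 0.0018, 0], [0, 0, 0, -0.0045, 0, 0.0023, 0]]}}

```text
time: 3.97
tool_pos: [0.4803, 0.1267, 0.0391]
tcp_rot: [0.375, 2.636, -0.092]
wrist_force: [-1.9, 0.2, 1.8]
width: -0.002
grip_force: 0.9
```

```bash
python3 st.py -.09 0 .032
```

```text
t 3.97 local [-0.1405  0.0003  0.0391] axes x,y,z
 [[-0.886 -0.005 -0.464]
 [-0.005  1.    -0.   ]
 [ 0.464  0.002 -0.886]] 
F [-1.84 -0.31  1.77] w -0.0022641766388386605 q [ 0.42 -0.03  2.43 -0.72  0.47 -0.27]
shift [-0.0414 -0.0005  0.0297]
```

>>> {"op": "drive_tool", "data": {"rows": [[0, 0, 0, -0.0045, 0, 0.0045, 0], [0, 0, 0, -0.0045, 0, 0.0045, 0], [0, 0, 0, -0.005, 0, 0.0035, 0], [0, 0, 0, -0.005, 0, 0.003, 0], [0, 0, 0, -0.005, 0, 0.003, 0], [0, 0, 0, -0.005, 0, 0.003, 0], [0, 0, 0, -0.004, 0, 0.0025, 0], [0, 0, 0, -0.003, 0, 0.0018, 0]]}}

```text
time: 4.63
tool_pos: [0.5228, 0.1139, 0.0324]
tcp_rot: [0.376, 2.637, -0.094]
wrist_force: [-1.5, 0.2, 1.7]
width: 0.001
grip_force: 0.9
```

```bash
python3 st.py -.09 0 .032; python3 - <<'E'
import cv2
from h import *
p=read_camera("top"); a=p["color"][110:300,200:400,::-1]; cv2.imwrite("pics/t2.png",cv2.resize(a,None,fx=3,fy=3,interpolation=2))
E
```

```text
t 4.63 local [-0.0961 -0.      0.0324] axes x,y,z
 [[-0.886 -0.004 -0.463]
 [-0.004  1.    -0.001]
 [ 0.463  0.001 -0.886]] 
F [-1.48 -0.28  1.67] w 0.0011604762566167972 q [ 0.35  0.05  2.36 -0.72  0.43 -0.33]
shift [-0.0052 -0.      0.0032]
```

View pics/t2.png

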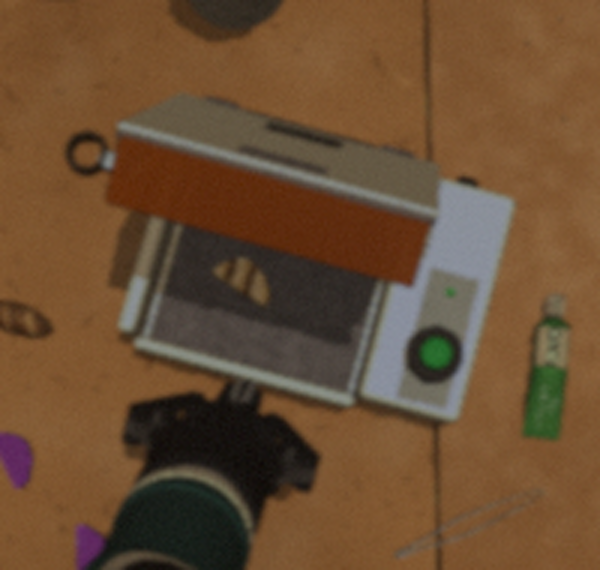

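The picture shows the tray front at about (245,375), some 10 mm short of home, with the slices at (242,280) still squarely together. I'll keep pushing gently.

>>> {"op": "drive_tool", "data": {"rows": [[0, 0, 0, -0.0027, 0, 0.0014, 0], [0, 0, 0, -0.0027, 0, 0.0014, 0], [0, 0, 0, -0.0018, 0, 0.0009, 0], [0, 0, 0, -0.0013, 0, 0.0007, 0], [0, 0, 0, -0.0013, 0, 0.0007, 0], [0, 0, 0, -0.0013, 0, 0.0007, 0]]}}

```text
time: 5.18
tool_pos: [0.5314, 0.1112, 0.0317]
tcp_rot: [0.378, 2.64, -0.093]
wrist_force: [-39.2, 15.2, 32.7]
width: -0.002
grip_force: 20.6
```

```bash
python3 st.py -.08 0 .032
```

```text
t 5.18 local [-0.0871 -0.0001  0.0317] axes x,y,z
 [[-0.888 -0.003 -0.46 ]
 [-0.003  1.    -0.001]
 [ 0.46   0.001 -0.888]] 
F [-41.95   3.47  32.71] w -0.0016618744716311688 q [ 0.33  0.06  2.35 -0.71  0.42 -0.35]
shift [-0.0064  0.0001  0.003 ]
```

>>> {"op": "drive_tool", "data": {"rows": [[0, 0, 0, 0.002, 0, -0.001, 0], [0, 0, 0, 0, 0, 0, 0], [0, 0, 0, 0.018, 0, -0.009, 0], [0, 0, 0, 0.025, 0, -0.012, 0], [0, 0, 0, -0.018, 0, -0.035, 0], [0, 0, 0, -0.018, 0, -0.035, 0], [0, 0, 0, -0.018, 0, -0.035, 0], [0, 0, 0, -0.018, 0, -0.035, 0]]}}

```text
time: 5.85
tool_pos: [0.4846, 0.1252, 0.1902]
tcp_rot: [0.374, 2.637, -0.093]
wrist_force: [1.7, 0.4, 0.3]
width: 0.002
grip_force: 0.0
```

>>> {"op": "drive_tool", "data": {"rows": [[0, 7, 0, 0, 0, 0, 0], [0, 7, 0, 0, 0, 0, 0], [0, 7, 0, 0, 0, 0, 0], [0, 6.5, 0, 0, 0, 0, 0], [0, 0, 0, 0, 0, -0.04, 0], [0, 0, 0, 0, 0, -0.04, 0], [0, 0, 0, 0, 0, -0.04, 0], [0, 0, 0, 0, 0, 0, 0]]}}

```text
time: 6.52
tool_pos: [0.4902, 0.1258, 0.3179]
tcp_rot: [0.442, 3.095, 0.005]
wrist_force: [2.0, 0.6, 1.2]
width: 0.003
grip_force: 0.0
```

```bash
python3 st.py .08 0 .31;  python3 - <<'E'
from fit import *
from scipy.optimize import least_squares
import cv2
p=read_camera("top"); a=p["color"][110:300,200:400,::-1]; cv2.imwrite("pics/t3a.png",cv2.resize(a,None,fx=2,fy=2,interpolation=2))
q=read_camera("scene"); b=q["color"][70:270,220:420,::-1]; b=cv2.resize(b,None,fx=2,fy=2,interpolation=2); a=cv2.resize(a,None,fx=2,fy=2,interpolation=2)
o=np.zeros((400,800,3),np.uint8); o[:380,:400]=a; o[:,400:]=b; cv2.imwrite("pics/t3.png",o)
E
```

```text
t 6.52 local [-0.1308  0.0021  0.3179] axes x,y,z
 [[-1.    -0.004 -0.015]
 [-0.004  1.     0.006]
 [ 0.015  0.006 -1.   ]] 
F [1.78 1.15 1.22] w 0.002831543208972256 q [ 0.2  -0.11  1.85 -0.    1.39 -1.08]
shift [-0.2106 -0.0031  0.011 ]
```

View pics/t3.png

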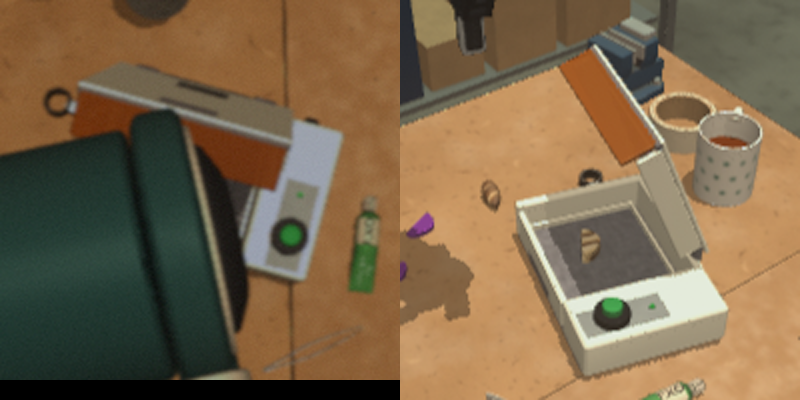

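The tray is home: its front is flush in the right half, and the slices at (590,245) are still together. Next I'll go over and behind the hood.

>>> {"op": "drive_tool", "data": {"rows": [[0, 0, 0, -0.037, 0, 0, 0], [0, 0, 0, -0.037, 0, 0, 0], [0, 0, 0, -0.037, 0, 0, 0], [0, 0, 0, -0.037, 0, 0, 0], [0, 0, 0, -0.037, 0, 0, 0], [0, 0, 0, -0.037, 0, 0, 0], [0, 0, 0, 0, 0, 0, 0]]}}

```text
time: 7.2
tool_pos: [0.7021, 0.0606, 0.3029]
tcp_rot: [-0.446, -3.108, 0.005]
wrist_force: [0.0, 0.1, -0.7]
width: 0.003
grip_force: 0.0
```

>>> {"op": "drive_tool", "data": {"rows": [[0, 0, 0, 0, 0, 0.03, 0], [0, 0, 0, 0, 0, 0.03, 0], [0, 0, 0, 0, 0, 0.03, 0], [0, 0, 0, 0, 0, 0.015, 0], [0, 0, 0, 0, 0, 0, 0]]}}

```text
time: 7.62
tool_pos: [0.6933, 0.0629, 0.1956]
tcp_rot: [-0.441, -3.099, 0.006]
wrist_force: [-0.1, -0.6, -0.0]
width: 0.004
grip_force: 0.0
```

```bash
python3 st.py .04 0 .21
```

```text
t 7.62 local [ 0.0819 -0.0005  0.1956] axes x,y,z
 [[-1.    -0.005  0.011]
 [-0.005  1.    -0.005]
 [-0.011 -0.005 -1.   ]] 
F [ 0.1  -0.58 -0.05] w 0.003817018650590662 q [ 0.06  0.33  1.58 -0.    1.24 -1.23]
shift [ 0.0421  0.0006 -0.0139]
```

>>> {"op": "drive_tool", "data": {"rows": [[0, 0, 0, 0.01, 0, -0.003, 0], [0, 0, 0, 0.01, 0, -0.003, 0], [0, 0, 0, 0.007, 0, -0.002, 0], [0, 0, 0, 0.006, 0, 0, 0], [0, 0, 0, 0.006, 0, 0.002, 0], [0, 0, 0, 0.006, 0, 0.003, 0], [0, 0, 0, 0.006, 0, 0.003, 0], [0, 0, 0, 0.006, 0, 0.003, 0]]}}

```text
time: 8.28
tool_pos: [0.6442, 0.0792, 0.2019]
tcp_rot: [0.442, 3.106, -0.001]
wrist_force: [1.3, -1.1, 3.9]
width: -0.005
grip_force: 1.6
```

```bash
python3 st.py .0025 0 .178
```

```text
t 8.28 local [0.0301 0.0012 0.2019] axes x,y,z
 [[-1.    -0.005 -0.005]
 [-0.005  1.     0.   ]
 [ 0.005  0.    -1.   ]] 
F [ 1.54 -0.64  3.92] w -0.00486142240986206 q [ 0.08  0.23  1.7  -0.    1.21 -1.2 ]
shift [ 0.0277 -0.0011  0.0237]
```

>>> {"op": "drive_tool", "data": {"rows": [[0, 0, 0, 0.007, 0, 0.006, 0], [0, 0, 0, 0.007, 0, 0.006, 0], [0, 0, 0, 0.007, 0, 0.006, 0], [0, 0, 0, 0.007, 0, 0.006, 0], [0, 0, 0, 0.005, 0, 0.006, 0], [0, 0, 0, 0.005, 0, 0.006, 0], [0, 0, 0, 0.005, 0, 0.006, 0]]}}

```text
time: 8.87
tool_pos: [0.6014, 0.0912, 0.1576]
tcp_rot: [0.443, 3.11, -0.002]
wrist_force: [0.3, 0.2, 2.9]
width: 0.001
grip_force: 1.3
```

```bash
python3 st.py -.027 0 .138
```

```text
t 8.87 local [-0.0143  0.0006  0.1576] axes x,y,z
 [[-1.    -0.005 -0.   ]
 [-0.005  1.    -0.001]
 [ 0.    -0.001 -1.   ]] 
F [0.26 0.25 2.87] w 0.0013229315480090742 q [ 0.11  0.19  1.83 -0.    1.12 -1.18]
shift [ 0.0127 -0.0005  0.0196]
```

>>> {"op": "drive_tool", "data": {"rows": [[0, 0, 0, 0.004, 0, 0.0065, 0], [0, 0, 0, 0.004, 0, 0.0065, 0], [0, 0, 0, 0.004, 0, 0.0065, 0], [0, 0, 0, 0.003, 0, 0.007, 0], [0, 0, 0, 0.003, 0, 0.007, 0], [0, 0, 0, 0.002, 0, 0.007, 0]]}}

```text
time: 9.37
tool_pos: [0.5829, 0.0966, 0.1174]
tcp_rot: [0.443, 3.109, -0.002]
wrist_force: [-0.0, 0.8, 2.0]
width: -0.001
grip_force: 1.1
```

```bash
python3 st.py -.045 0 .09
```

```text
t 9.37 local [-0.0336  0.0005  0.1174] axes x,y,z
 [[-1.    -0.005 -0.001]
 [-0.005  1.    -0.001]
 [ 0.001 -0.001 -1.   ]] 
F [-0.24  0.79  1.99] w -0.001069580712011102 q [ 0.12  0.2   1.9  -0.    1.04 -1.16]
shift [ 0.0115 -0.0004  0.0273]
```

>>> {"op": "drive_tool", "data": {"rows": [[0, 0, 0, 0.003, 0, 0.006, 0], [0, 0, 0, 0.003, 0, 0.006, 0], [0, 0, 0, 0.003, 0, 0.006, 0], [0, 0, 0, 0.002, 0, 0.004, 0], [0, 0, 0, 0, 0, 0.002, 0], [0, 0, 0, 0, 0, 0.002, 0], [0, 0, 0, 0, 0, 0.001, 0], [0, 0, 0, 0, 0, 0.001, 0]]}}

```text
time: 10.03
tool_pos: [0.5719, 0.0996, 0.0899]
tcp_rot: [-0.443, -3.11, 0.002]
wrist_force: [-5.5, 0.5, 9.6]
width: 0.003
grip_force: 5.1
```

```bash
python3 st.py -.045 0 .09
```

```text
t 10.03 local [-0.045   0.0003  0.0899] axes x,y,z
 [[-1.    -0.005  0.   ]
 [-0.005  1.    -0.001]
 [-0.    -0.001 -1.   ]] 
F [-5.45 -1.12  9.62] w 0.0032497604702255863 q [ 0.13  0.22  1.94 -0.    0.99 -1.16]
shift [ 0.     -0.0003 -0.0001]
```

>>> {"op": "drive_tool", "data": {"rows": [[0, 0, 0, 0, 0, 0.0015, 0], [0, 0, 0, 0, 0, 0.001, 0], [0, 0, 0, 0, 0, 0, 0], [0, 0, 0, 0, 0, 0, 0]]}}

```text
time: 10.37
tool_pos: [0.5719, 0.0997, 0.0899]
tcp_rot: [-0.443, -3.11, 0.002]
wrist_force: [-8.1, -0.9, 14.8]
width: 0.001
grip_force: 7.6
```

>>> {"op": "drive_tool", "data": {"rows": [[0, 0, 0, 0, 0, -0.004, 0], [0, 0, 0, 0, 0, -0.03, 0], [0, 0, 0, 0, 0, -0.04, 0], [0, 0, 0, 0, 0, -0.04, 0], [0, 0, 0, 0.035, 0, 0, 0], [0, 0, 0, 0.04, 0, 0, 0], [0, 0, 0, 0.04, 0, 0, 0], [0, 0, 0, 0.03, 0, 0, 0]]}}

```text
time: 11.03
tool_pos: [0.431, 0.1405, 0.2013]
tcp_rot: [0.444, 3.109, -0.001]
wrist_force: [0.0, 0.9, 0.4]
width: 0.002
grip_force: 0.0
```

```bash
python3 st.py -.04 -.12 .12;  python3 - <<'E'
from fit import *
p=read_camera("top"); q=read_camera("scene"); v=np.load("v.npy")
for c,P in(("top",p),("scene",q)):
    h=cv2.cvtColor(P["color"],cv2.COLOR_RGB2HSV); m=cv2.inRange(h,(45,120,60),(75,255,255)); u=proj(P,world(v,(-.04,-.12,.077))).astype(int)
    w=np.argwhere(m[u[1]-14:u[1]+14,u[0]-14:u[0]+14]); 
    if len(w): print(c,u,len(w),w.mean(0)[::-1]+u-14,at_z(P,w.mean(0)[::-1]+u-14,.077),world(v,(-.04,-.12,.077)))
a=cv2.resize(p["color"][110:300,200:400,::-1],None,fx=2,fy=2,interpolation=2)
b=cv2.resize(q["color"][70:270,220:420,::-1],None,fx=2,fy=2,interpolation=2)
o=np.zeros((400,800,3),np.uint8); o[:380,:400]=a; o[:,400:]=b; cv2.imwrite("pics/t4.png",o)
E
```

```text
t 11.03 local [-0.1917 -0.0006  0.2013] axes x,y,z
 [[-1.    -0.004 -0.001]
 [-0.004  1.    -0.001]
 [ 0.001 -0.001 -1.   ]] 
F [-0.25  0.87  0.39] w 0.002232002028313425 q [ 0.26 -0.14  2.09 -0.    1.19 -1.03]
shift [-0.1511 -0.12    0.0815]
top [346 227] 88 [345.05681818 227.13636364] [ 0.54233973 -0.01488745  0.077     ] [ 0.54251864 -0.01710641  0.077     ]
scene [326 223] 55 [325.78181818 222.25454545] [ 0.54219651 -0.01399541  0.077     ] [ 0.54251864 -0.01710641  0.077     ]
```

View pics/t4.png

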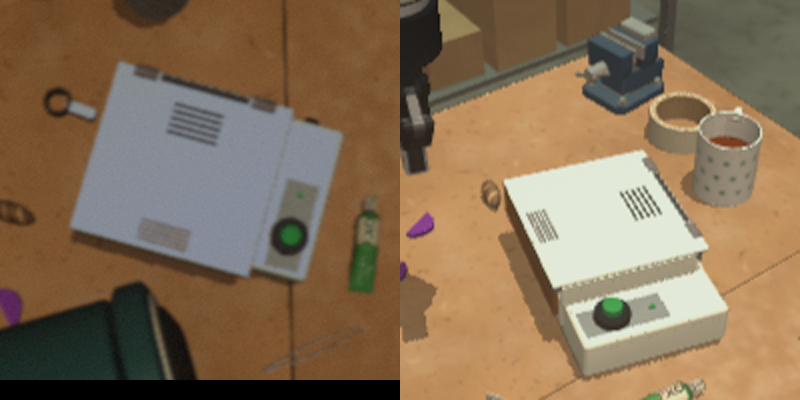

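The hood lies flat and shut in both halves. The button at (290,236) in the left half agrees with the fit to within 3 mm.

>>> {"op": "drive_tool", "data": {"rows": [[0, 0, 0, -0.03, -0.024, 0, 0], [0, 0, 0, -0.03, -0.024, 0, 0], [0, 0, 0, -0.03, -0.024, 0, 0], [0, 0, 0, -0.03, -0.024, 0, 0], [0, 0, 0, -0.031, -0.022, 0, 0], [0, 0, 0, 0, 0, 0.035, 0], [0, 0, 0, 0, 0, 0.035, 0], [0, 0, 0, 0, 0, 0.03, 0]]}}

```text
time: 11.8
tool_pos: [0.5469, -0.017, 0.1004]
tcp_rot: [0.446, 3.107, -0.002]
wrist_force: [0.1, -0.0, -0.7]
width: -0.001
grip_force: 0.0
```

```bash
python3 st.py -.04 -.119 .08
```

```text
t 11.8 local [-0.0358 -0.1187  0.1004] axes x,y,z
 [[-1.    -0.003 -0.003]
 [-0.003  1.    -0.001]
 [ 0.003 -0.001 -1.   ]] 
F [ 0.06 -0.01 -0.72] w -0.0008222782434153841 q [-0.08  0.14  2.01 -0.    0.99 -1.36]
shift [ 0.0043 -0.0003  0.0203]
```

>>> {"op": "drive_tool", "data": {"rows": [[0, 0, 0, 0.004, 0, 0.01, 0], [0, 0, 0, 0, 0, 0.008, 0], [0, 0, 0, 0, 0, 0.003, 0], [0, 0, 0, 0, 0, 0.002, 0], [0, 0, 0, 0, 0, 0.002, 0], [0, 0, 0, 0, 0, 0.002, 0], [0, 0, 0, 0, 0, 0.001, 0]]}}

```text
time: 12.38
tool_pos: [0.5435, -0.0143, 0.0755]
tcp_rot: [0.442, 3.105, -0.001]
wrist_force: [1.7, 0.3, 2.5]
width: -0.006
grip_force: 1.0
```

```bash
python3 st.py -.04 -.119 .07
```

```text
t 12.38 local [-0.0399 -0.117   0.0755] axes x,y,z
 [[-1.    -0.005 -0.005]
 [-0.005  1.    -0.   ]
 [ 0.005 -0.    -1.   ]] 
F [1.56 0.73 2.48] w -0.005754724862149106 q [-0.07  0.16  2.03 -0.    0.94 -1.36]
shift [ 0.0001 -0.002   0.0055]
```

>>> {"op": "drive_tool", "data": {"rows": [[0, 0, 0, 0, 0, 0.002, 0], [0, 0, 0, 0, 0, 0.002, 0], [0, 0, 0, 0, 0, 0.001, 0], [0, 0, 0, 0, 0, 0.001, 0], [0, 0, 0, 0, 0, 0, 0]]}}

```text
time: 12.8
tool_pos: [0.5436, -0.0143, 0.0717]
tcp_rot: [0.442, 3.106, -0.001]
wrist_force: [-5.7, 1.2, 19.8]
width: -0.003
grip_force: 10.2
```

>>> {"op": "drive_tool", "data": {"rows": [[0, 0, 0, 0, 0, 0.001, 0], [0, 0, 0, 0, 0, 0, 0], [0, 0, 0, 0, 0, -0.006, 0], [0, 0, 0, 0, 0, -0.02, 0], [0, 0, 0, 0, 0, -0.04, 0], [0, 0, 0, 0, 0, -0.04, 0], [0, 0, 0, 0.03, 0, -0.02, 0], [0, 0, 0, 0.03, 0, -0.02, 0]]}}

```text
time: 13.47
tool_pos: [0.4849, 0.0024, 0.2154]
tcp_rot: [0.444, 3.105, -0.001]
wrist_force: [-0.1, -0.2, -0.3]
width: 0.001
grip_force: 0.0
```

>>> {"op": "drive_tool", "data": {"rows": [[0, 0, 0, 0, 0, 0, 0], [0, 0, 0, 0, 0, 0, 0], [0, 0, 0, 0, 0, 0, 0]]}}

```text
time: 13.72
tool_pos: [0.4838, 0.0026, 0.2123]
tcp_rot: [0.443, 3.109, -0.002]
wrist_force: [-0.6, -1.1, -0.9]
width: 0.004
grip_force: 0.0
```

```bash
python3 st.py;  python3 - <<'E'
from h import *
q=read_camera("scene"); cv2.imwrite("pics/t5.png",cv2.resize(q["color"][130:290,220:400,::-1],None,fx=3,fy=3,interpolation=2))
E
```

```text
t 13.72 local [-0.1019 -0.1178  0.2123] axes x,y,z
 [[-1.    -0.005 -0.002]
 [-0.005  1.    -0.001]
 [ 0.002 -0.001 -1.   ]] 
F [-0.28 -1.24 -0.92] w 0.004221608032424121 q [-0.05 -0.09  2.02 -0.    1.21 -1.33]
```

View pics/t5.png

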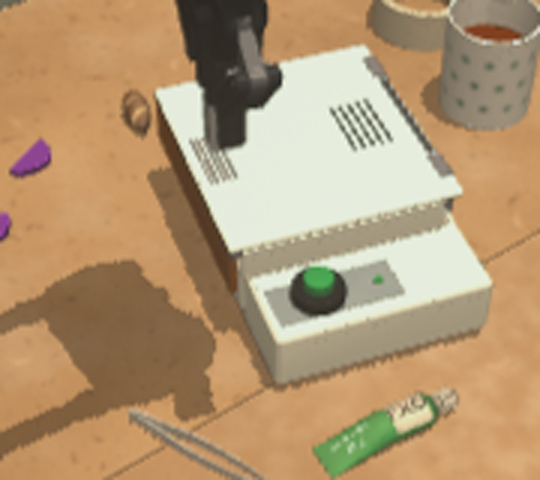

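The hood is shut, the button at (320,280) is up again, the arm is clear of everything, and the egg, tube and tweezers are where they were.

```bash
python3 -c "
from workcell import workorder; print(workorder.finish_job())"
```

```text
the job is handed in; nothing more can be done
None
```

The job is handed in, with no verdict returned: I slid the tray home, swung the hood down until shut, pressed the start button to its stop and let go, and left the surrounding things where they lay; the slices were still together when last seen before the hood closed.

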